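Gauge a manifold block, then hold it home against a sprung test nozzle

TASK

Check the long manifold block lying on the height gauge: press the gauge's round thumb button down until the sprung foot rests on the block, wait a moment, and let the foot rise again. Then grip the block, draw it out from under the foot, lay it flat on the bed of the test station and push one of its end faces squarely and centrally against the sprung nozzle until it is hard up against the two stop pads. Finish while still gripping the block and holding it firmly pressed home on the pads (do not let go), and leave the loose things lying about the bench where they are.

Things in the scene. Friction and masses are not known exactly. Their poses are not given: they have to be found in the camera images.
- block_center (a point): Centre of the loose manifold block: aluminium, 70 long (its x) x 36 wide (y) x 40 mm high, 0.27 kg, both ends alike. It lies on the gauge's anvil, its length roughly along the gauge's x, its +x end under the foot: draw it out 25 mm or more to the gauge's -x before lifting it over 15 mm. Grip it across its width about 15 mm from its centre on the gauge's -x side, clear of the foot.
- gauge: The fixed height gauge (its place and yaw vary); origin at the centre of the underside of its steel anvil plate, 130 (x) x 80 (y) x 10 mm thick. A post stands at x = +42 mm and a thin scale plate with tick marks, up to 72 mm high, at x = +61 mm.
- button_top (a point): Centre of the top of the gauge's black round thumb button (26 mm across), 104 mm above the bench at rest, the highest part of the gauge; the foot goes down with it.
- foot_pad (a point): Centre of the underside of the gauge's round foot (12 mm across), 66 mm above the bench at rest: 16 mm above the block's top. It hangs from an 8 mm thick, 16 mm wide blade which reaches 14 mm to -x of the gauge's origin.
- gauge_foot (a joint): Downward travel of the gauge's foot and button, m: 0 at rest (up), 0.016 with the foot on the block, at most 0.030. A spring pushes it back up: about 3 N at rest, 5 N at 0.016.
- stop_pads: Two fixed steel stop pads of the test station (place, yaw vary), 8 mm wide, 32 high, centred 12 mm either side of the nozzle. Origin midway, in the plane of their faces, on the nozzle axis, 20 mm above the bed, 30 above the bench. x: level, the direction to push the block. Bed: dark steel plate, 10 mm thick, 80 wide (y), from 112 mm in front of the pads (-x). Wall behind the pads 56 mm high.
- nozzle (a joint): Travel of the sprung nozzle, m: 0 at rest, when its tip (7 mm across, on a 10 mm brass stem) stands 14 mm out of the plane of the stop pads towards -x; 0.014 when flush with it. Its spring pushes back with about 3 N at rest and 8 N flush, and throws the block back if it is let go.
- short_block: Bystander, loose: another manifold block, only 42 mm long; 36 mm wide, 40 mm high. Origin at its underside. Leave alone.
- dial: Bystander, loose: round pressure dial lying on its back, 64 mm across, 26 mm high, with a short stem. Origin at its underside. Leave alone.
- adapter: Bystander, loose: brass stepped adapter, 28 mm across, 34 mm high. Origin at its underside. Leave alone.
- wrench: Bystander, loose: small flat wrench. Leave alone.
- collar: Bystander, loose: stepped steel collar, 44 mm across, 40 mm high. Origin at its underside. Leave alone.

How it is judged:
On the way, in this order (a step that is already met when the one before it is completed fails the run):
1. the gauge's foot is pressed down onto the block on the anvil (value of joint gauge_foot between 0.0135 and 0.019 m and contact force between gauge_foot and block above 0.5 N and distance of block_center from where it was at the start of the episode below 0.02 m), for 0.2 s.
2. the foot is up again and the block is out from under it (value of joint gauge_foot below 0.005 m and horizontal distance between block_center and foot_pad above 0.06 m), for 0.1 s.
At the end, for the whole second after the job is handed in: Fingers still grip the block (over 2 N); it is still, level, within 5 mm of lying on the bed, centred on the nozzle within 6 mm, square within 0.08 rad, one end face on the stop pads with over 1.5 N, the nozzle in by over 12.2 mm; the gauge foot is up (contact force between block and stop_pads above 1.5 N and value of joint nozzle above 0.0122 m and contact force between the fingers and block above 2 N and x of block_center in the frame of stop_pads between -0.039 and -0.032 m and y of block_center in the frame of stop_pads between -0.006 and 0.006 m and z of block_center in the frame of stop_pads between -0.004 and 0.005 m and angle between the x axis of block_center and the x axis of stop_pads, either way round below 0.08 rad and angle between block_center's own z axis and vertical below 0.08 rad and linear speed of block below 0.02 m/s and value of joint gauge_foot below 0.005 m); the arm keeps its last pose, push and grip.
It fails at once if a loose bystander is shifted by more than 30 mm (distance of any of short_block, dial, adapter, wrench, collar from where it was at the start of the episode above 0.03 m).
It also fails if it takes over 67 s, if anything falls off the work surface, if the arm or the gripper's body presses on something with over 40 N, if the wrist force passes 120 N, or if a joint passes its speed limit or range.

ROBOT

A 6-joint arm with a two-finger parallel gripper is mounted at the origin on the work surface. World frame = base frame: x ahead of the robot, y to its left, z up, the work surface at z = 0. Lengths are in m, angles in rad, forces in N, time in s.
With the tool pointing down it reaches from about 0.3 to 0.775 m from the base axis. Payload 14.6 kg.
Tool frame: the origin (TCP) lies at the very end of the fingers, on their centre line; the grasp point (between the pads) lies 19 mm behind it (ctrl.grasp_offset is the distance from the TCP to the grasp point, in m); x points along the fingers, y is the direction in which the jaws open and shut, and the axes are right-handed (so a half turn about x gives the same grasp; the last joint's range is limited). The gripper opens to 94 mm and grips with 3 to 60 N. Pads are 16 mm wide; open, the fingers measure 119 mm over their backs; the gripper's body (75 mm by 177 mm) begins 78 mm behind the grasp point.
Start: joints at [1.191, 0.3, 1.521, -0, 1.321, -0.067], TCP at [0.169, 0.523, 0.205] pointing down, gripper open.
Joint ranges: [-3.03, 3.03], [-0.79, 2.21], [0.23, 2.52], [-1.04, 4.18], [0, 3.07], [-2.55, 2.55]. Speed limits (rad/s): [2.22, 2.22, 2.57, 3.14, 3.14, 3.14].

INTERFACE

Orientations are given as [roll, pitch, yaw] about the fixed x, y, z axes, in that order (R = Rz(yaw) Ry(pitch) Rx(roll)).
In Python, from station import ctrl gives the robot as it stands. The module is installed in compiled form; this text tells all that it offers.
- The arm moves only by the tool send_rows, never from a script. Its argument "rows" is a list that holds one entry, the list of rows, each a list of 4 numbers: the shift along the world's x, y, z in mm, then the turn about the world's z in rad. A call has 1 to 12 rows; each row shifts and turns the commanded pose from where the row before left it; what a row does not reach is not made up. A row lasts 1/10 s, in which the tool goes at most 50 mm and 8.59 degrees, less where a joint would pass 70% of its speed; a pose out of reach is approached as far as the arm can. A call is refused whole if a number of a shift passes 50 or a number of a turn 0.15, either way. A call with a gripper value outside its range is refused whole. "grip" is the gripper's target within -1 to 1 (shut at 1, half-way at 0, fully open at -1), set as the call begins (left out, the last holds). The fingers move at their own pace and stop on an object; "newtons" is the grip in N (left out, the last holds). Time passes only in rows, so rows that do not move let the fingers close. It gives the time, the measured TCP pose, the force and the opening at its end, in the units of the state.
- ctrl.get_obs(): the state, without advancing time (a new reading comes with each control period).
- ctrl.camera(name): name is "scene" or "top" or "wrist"; returns (picture, depth): 420x560x3 uint8, red, green, blue; 420x560 float32, m along the optical axis (not along the pixel's ray), 0 where there is no reading.
- ctrl.camera_params(name): a dict with "vertical_fov" (degrees; the focal length in pixels is half the picture's height over the tangent of half this angle, whatever the lens; pixels are square), "cx", "cy" (the principal point, pixels), "cam_to_world" (4x4, takes a point from camera to world coordinates); the wrist camera has in their place "mount" (4x4, takes a point from camera to tool coordinates, whose origin is the TCP and whose axes are the tool frame's). Camera axes: x right, y up, looking along -z (the intrinsics and any distortion apply to the point x, -y, -z); pixel columns grow to the right and rows downward; lengths in m; the calibration is good to about 2 mm. The wrist camera is an equidistant fisheye: a pixel r from the principal point sees the ray r / f radians off the axis. A picture is of the moment at which its call begins: read the wrist's pose just before it. camera_params takes no time and is no camera call.
- ctrl.hand_in(): hands the job in, once; it reports no verdict.
The state is a dict: "time_s": time; "qpos": joint angles; "joint_vel": joint speeds; "tau": joint torques, N m; "ee_pos": TCP position; "eef_rot": TCP orientation; "force": force on the tool from outside, world axes, zero at the start; "moment": the same for the moment, N m; "grip_width": finger opening in m.
Only numpy, scipy, OpenCV 4.12 (cv2) and the standard library are available. Lean on these libraries where they do the work, as an engineer would, in place of code of your own. Each camera call takes 0.05 s, during which the arm holds its last target.

## Working session

There is one attempt and no reset: what is moved stays moved. The work goes in short steps, Python scripts to look and compute and a tool call to move; the robot and the scene stay as the last step left them, time stands still between calls to the robot, and variables do not carry over. Pictures are saved under pics/ and viewed, and the job is handed in when it is done.

Besides the shell and the picture viewer there is one more tool, called after "Call:" in YAML: its name, and indented under it one key for each argument. send_rows: Moves the arm, as the interface text tells. Its arguments: {"type":"object","properties":{"rows":{"type":"array"},"grip":{"type":"number"},"newtons":{"type":"number"}},"required":["rows"]}

```bash
mkdir -p pics; cat > h.py <<'E'
import numpy as np, cv2
from station import ctrl
def grab(n):
    o=ctrl.get_obs(); im,d=ctrl.camera(n); return o,im,d,ctrl.camera_params(n)
E
python3 - <<'E'
from h import *
o=ctrl.get_obs(); print({k:np.round(v,4) for k,v in o.items()})
for n in ['scene','top','wrist']:
    o,im,d,p=grab(n); cv2.imwrite(f'pics/{n}0.png',im[:,:,::-1]); np.savez(f'{n}0.npz',im=im,d=d)
    print(n,p['vertical_fov'],p['cx'],p['cy'],np.round(p.get('cam_to_world',p.get('mount')),4).tolist(), [k for k in p])
E
```

```text
{'time_s': np.float64(0.0), 'qpos': array([ 1.1914,  0.3005,  1.5216, -0.    ,  1.3207, -0.0666]), 'joint_vel': array([-0.001 , -0.0006,  0.0007,  0.    ,  0.0008, -0.0016]), 'tau': array([ 8.00000e-04, -5.31808e+01, -3.52746e+01,  7.09000e-02,
        2.43000e-02, -1.00000e-04]), 'ee_pos': array([0.1692, 0.5231, 0.2049]), 'eef_rot': array([-1.6359,  1.5696, -1.9487]), 'force': array([-0.1642, -0.139 , -0.5004]), 'moment': array([-0.0119,  0.039 ,  0.0374]), 'grip_width': np.float64(0.0938)}
scene 57.09685906132141 282.36725136295 212.99528812060646 [[0.6125, -0.5794, 0.5377, 1.1138], [0.7903, 0.4623, -0.4021, -0.4238], [-0.0156, 0.6712, 0.7411, 0.8985], [0.0, 0.0, 0.0, 1.0]] ['vertical_fov', 'cx', 'cy', 'cam_to_world']
top 42.66165130668207 275.2890281657832 209.21821184799367 [[0.0226, 0.9975, -0.067, 0.4423], [-0.9997, 0.022, -0.0088, 0.0111], [-0.0073, 0.0671, 0.9977, 1.4202], [0.0, 0.0, 0.0, 1.0]] ['vertical_fov', 'cx', 'cy', 'cam_to_world']
wrist 65.70646984690485 278.0694552411759 214.09573719477257 [[0.0, 0.267, -0.9637, -0.1787], [1.0, 0.0008, 0.0003, 0.0002], [0.0009, -0.9637, -0.267, -0.0776], [0.0, 0.0, 0.0, 1.0]] ['vertical_fov', 'cx', 'cy', 'mount']
```

View pics/scene0.png

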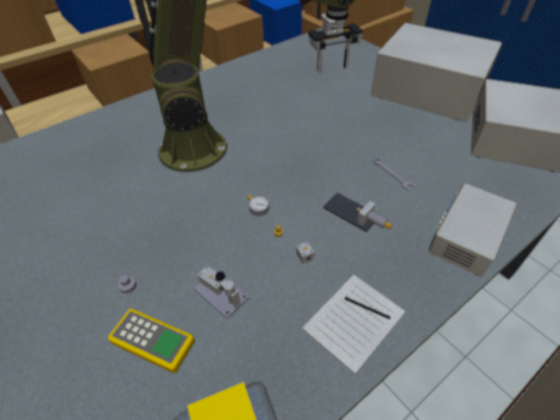

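View pics/top0.png

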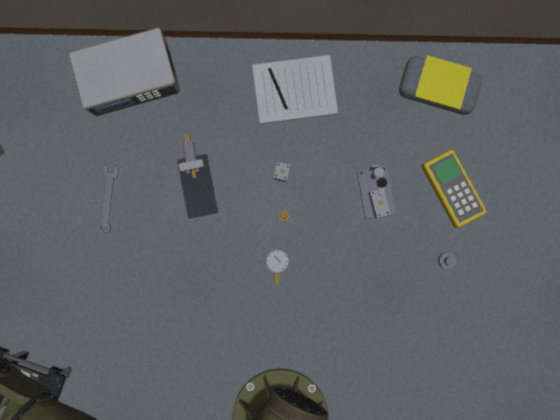

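View pics/wrist0.png

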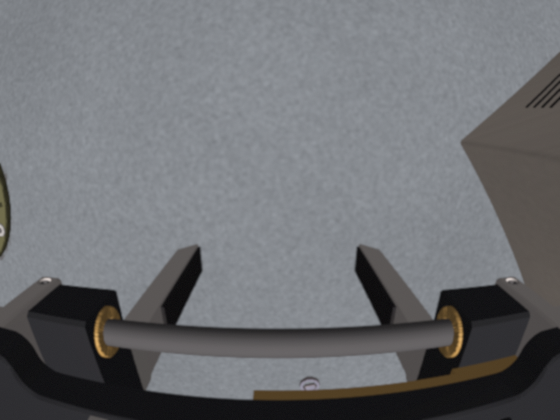

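```bash
python3 - <<'E'
from h import *
a=np.load('top0.npz')['im']; d=np.load('top0.npz')['d']
g=a[150:230,340:410]; s=a[125:225,165:230]
g=cv2.resize(g,None,fx=6,fy=6,interpolation=cv2.INTER_CUBIC); s=cv2.resize(s,None,fx=6,fy=6,interpolation=cv2.INTER_CUBIC)
o=np.zeros((600,820,3),np.uint8); o[:480,:420]=g; o[:600,425:815]=s
cv2.imwrite('pics/crop0.png',cv2.resize(o[:,:,::-1],(800,585)))
p=ctrl.camera_params('top');T=p['cam_to_world'];f=210/np.tan(np.radians(p['vertical_fov']/2))
v,u=np.mgrid[:420,:560]
P=np.stack([(u-p['cx'])/f*d,-(v-p['cy'])/f*d,-d],-1)@T[:3,:3].T+T[:3,3]
print(np.round(np.median(P[300:340,150:220,2]),4))
for nm,(r0,r1,c0,c1) in dict(g=(160,222,352,402),s=(130,222,176,222)).items():
    print(nm); 
    print((P[r0:r1:2,c0:c1:2,2]*1000).round().astype(int))
E
```

```text
-0.0001
g
[[   3   -3    5    1    1   -2    1   -3   -2    2   -2   -1    6    0
    -2    4    0   -1    1   13    0    0    0   -1    2]
 [   3   -1    3    3    6    3    2    2    0   -3    0   -3    4    1
     2    6   -2   -1   -3   -3   -2    6   -5   -1    7]
 [  -3    2   -3   -2   -4    1   -2    0    3    2   -3   -2    1   -2
     2    5    0    2    0   -1   -2    4   -2    2   -4]
 [  -3    3    4   -2    0   -1    3    1    1    0   67   69   73   72
    -1   13   10   10    2    5   -2   -6    2   -1   -3]
 [   4   -2    1    2    2   -4    0    2    2   41   50   54   96   94
    91   11    5    9   -2    1    2    2    0   -2    6]
 [   0    4   -7    9   15    8   13   10   16   21    8   93   86   89
    86   90   10   10    0    2   -4   -6    0    0    0]
 [   4    3   -8   12   12    8   11   14   10   11   59   92   86   91
    85   88   12   13    3    4   -1   -1    0   -1   -3]
 [   2    2    2   12   18   11   11    8   12    9   69   81   91   90
    91   88   11    8    6    0   -1    2    1   -3   -4]
 [   1   -4    0    7    8   14    9   11    6   1
[... 2434 characters left out ...]
-3   -3    3   -5    0    9   10   13    5   22   50   52
    55   49   49   47   53   48   10    1    0   -3   -4]
 [  -2   -6    4    1    0   -1   -1    9    6    6    6   13   44   49
    53   44    8    2    0    0    1   -2    4   -3    0]
 [  -2   -2   -3   -1   -7   -4   -6    3   10    0    1    8   -1    2
     0    0    0   -4   -3    4   -5    3   -4    2   -3]
 [   3   -2    2    1    0    0    8   -1   -1    4   -3   -4    2    0
    -3   -1    2    1    1   -4   -2   -1    6    0    2]]
s
[[  2   2  -5 ...   5   0  -2]
 [  1   3  -2 ...   7   2   1]
 [ -7  -1  -4 ...   7   5  -5]
 ...
 [ -3   0  -4 ...   2   0  -1]
 [  3   3 -11 ...   1   0   1]
 [  3   2  -4 ...   5  -4   0]]
```

View pics/crop0.png

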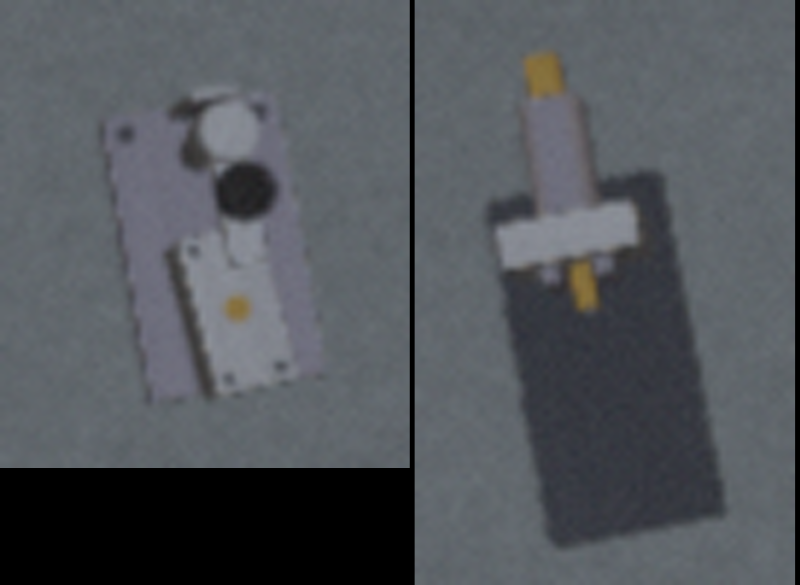

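```bash
cat >> h.py <<'E'
def cloud(d,p):
    T=p['cam_to_world'];f=210/np.tan(np.radians(p['vertical_fov']/2))
    v,u=np.mgrid[:420,:560]
    return np.stack([(u-p['cx'])/f*d,-(v-p['cy'])/f*d,-d],-1)@T[:3,:3].T+T[:3,3]
def onplane(uv,z,p):
    T=p['cam_to_world'];f=210/np.tan(np.radians(p['vertical_fov']/2)); uv=np.atleast_2d(uv).astype(float)
    r=np.c_[(uv[:,0]-p['cx'])/f,-(uv[:,1]-p['cy'])/f,-np.ones(len(uv))]@T[:3,:3].T
    return T[:3,3]+r*((z-T[2,3])/r[:,2])[:,None]
E
python3 - <<'E'
from h import *
A=np.load('top0.npz');a=A['im'];d=A['d'];p=ctrl.camera_params('top');P=cloud(d,p)
def rect(m,z,n):
    m=m.astype(np.uint8)
    c,_=cv2.findContours(m,cv2.RETR_EXTERNAL,cv2.CHAIN_APPROX_NONE);c=max(c,key=cv2.contourArea)
    # rect in world
    W=onplane(np.argwhere(m)[:,::-1],z,p)
    Wc=onplane(c[:,0,:],z,p)[:,:2].astype(np.float32)
    r=cv2.minAreaRect(Wc*1000); (cx,cy),(w,h),an=r
    print(n,'mean',W.mean(0).round(4),'rect',np.round(r[0],1),np.round((w,h),1),'ang',round(an,1),round(np.radians(an),3), m.sum())
roi=np.zeros((420,560),bool);roi[150:230,345:405]=1
hsv=cv2.cvtColor(a,cv2.COLOR_RGB2HSV);V=hsv[...,2]
k=np.ones((3,3),np.uint8)
z=cv2.medianBlur(P[...,2].astype(np.float32),3)
rect(roi&(z>.097),.104,'button')
rect(roi&(V<60)&(z>.09),.104,'buttonV')
rect(roi&(z>.004)&(z<.2),.010,'plate(all)')
rect(roi&(z>.042)&(z<.06)&(np.arange(420)[:,None]>190),.050,'block top')
# brass port on block
roi2=np.zeros_like(roi);roi2[188:215,365:395]=1
rect(roi2&(hsv[...,1]>100)&(z>.04)&(hsv[...,0]<35),.05,'port')
roi=np.zeros((420,560),bool);roi[150:225,170:225]=1
rect(roi&(V<75)&(z>.004)&(z<.016),.010,'bed')
roi[:]=0;roi[125:185,170:225]=1
rect(roi&(z>.045)&(z<.065)&(V>150),.056,'wall')
rect(roi&(z>.02)&(hsv[...,1]>100)&(hsv[...,0]<35),.03,'brass')
for m in [roi&(z>.015)&(hsv[...,1]>100)&(hsv[...,0]<35)]:
    for q in np.argwhere(m): print(q[::-1],P[q[0],q[1]].round(3),end=';')
E
```

```text
button mean [ 0.6021 -0.237   0.104 ] rect [ 602.2 -236.9] [22.2 22.2] ang 1.2 0.022 86
buttonV mean [ 0.603  -0.2366  0.104 ] rect [ 602.2 -236.8] [20.8 21. ] ang 45.7 0.798 70
plate(all) mean [ 0.5886 -0.2402  0.01  ] rect [ 590.4 -239.7] [138.7  83.2] ang 12.3 0.215 1554
block top mean [ 0.5532 -0.2434  0.05  ] rect [ 556.5 -243.5] [69.3 37.2] ang 14.6 0.255 355
port mean [ 0.5583 -0.244   0.05  ] rect [ 558.6 -243.6] [5.2 5.1] ang 0.6 0.01 8
bed mean [0.58   0.2265 0.01  ] rect [594.5 230.6] [156.9  79. ] ang 12.6 0.219 1374
wall mean [0.6464 0.2389 0.056 ] rect [645.1 238.9] [0. 0.] ang 0.0 0.0 6
brass mean [0.6766 0.2502 0.03  ] rect [719.8 260. ] [15.9 13.1] ang 1.9 0.033 60
[188 134] [0.727 0.255 0.036];[185 135] [0.723 0.263 0.038];[186 135] [0.723 0.259 0.041];[187 135] [0.724 0.258 0.036];[188 135] [0.724 0.255 0.037];[184 136] [0.722 0.266 0.034];[185 136] [0.72  0.262 0.041];[186 136] [0.721 0.26  0.038];[187 136] [0.721 0.257 0.039];[188 136] [0.721 0.255 0.037];[189 136] [0.721 0.252 0.036];[184 137] [0.719 0.266 0.032];[185 137] [0.718 0.262 0.039];[186 137] [0.718 0.
[... 691 characters left out ...]
47 0.02 ];[192 171] [0.63  0.241 0.038];[193 171] [0.63  0.239 0.036];[194 171] [0.63  0.237 0.033];[192 172] [0.627 0.241 0.037];[193 172] [0.627 0.239 0.038];[194 172] [0.628 0.237 0.033];[195 172] [0.628 0.234 0.034];[192 173] [0.624 0.241 0.037];[193 173] [0.625 0.239 0.035];[194 173] [0.625 0.236 0.035];[195 173] [0.625 0.234 0.033];[192 174] [0.623 0.243 0.029];[193 174] [0.622 0.239 0.037];[194 174] [0.622 0.236 0.036];[195 174] [0.623 0.234 0.032];[192 175] [0.62  0.242 0.031];[193 175] [0.619 0.238 0.037];[194 175] [0.619 0.236 0.036];[195 175] [0.62  0.234 0.03 ];[193 176] [0.617 0.239 0.035];[194 176] [0.617 0.237 0.032];[195 176] [0.618 0.235 0.028];[193 177] [0.615 0.239 0.033];
```

```bash
cat >> h.py <<'E'
from scipy.spatial.transform import Rotation as Ro
def toolR(o): return Ro.from_euler('xyz',o['eef_rot']).as_matrix()
def wrays(uv,o,p):
    uv=np.atleast_2d(uv).astype(float);f=210/np.tan(np.radians(p['vertical_fov']/2))
    dx=uv[:,0]-p['cx'];dy=uv[:,1]-p['cy'];r=np.hypot(dx,dy)+1e-12;t=r/f
    c=np.c_[np.sin(t)*dx/r,-np.sin(t)*dy/r,-np.cos(t)]
    R=toolR(o);M=p['mount'];return R@M[:3,3]+o['ee_pos'],c@M[:3,:3].T@R.T
def wplane(uv,z,o,p):
    C,r=wrays(uv,o,p);return C+r*((z-C[2])/r[:,2])[:,None]
def wproj(X,o,p):
    f=210/np.tan(np.radians(p['vertical_fov']/2));R=toolR(o);M=p['mount']
    c=((np.atleast_2d(X)-o['ee_pos'])@R-M[:3,3])@M[:3,:3]
    x,y,z=c[:,0],-c[:,1],-c[:,2];h=np.hypot(x,y);t=np.arctan2(h,z)
    return np.c_[p['cx']+f*t*x/h,p['cy']+f*t*y/h]
E
python3 - <<'E'
from h import *
o=ctrl.get_obs();print(toolR(o).round(3))
p=ctrl.camera_params('wrist'); print(wplane([[280,0],[280,210],[0,210],[560,210]],0,o,p).round(3))
E
```

```text
[[-0.     0.308  0.951]
 [-0.001  0.951 -0.308]
 [-1.    -0.001 -0.   ]]
[[-0.053  0.598  0.   ]
 [ 0.192  0.518  0.   ]
 [ 0.049  0.082  0.   ]
 [ 0.334  0.96   0.   ]]
```

Call:
send_rows:
  rows:
    - [[34,-25,0,0.044],[34,-25,0,0.044],[34,-25,0,0.044],[34,-25,0,0.044],[34,-25,0,0.044],[34,-25,0,0.044],[34,-25,0,0.044],[34,-25,0,0.044],[34,-25,0,0.044],[34,-25,0,0.044],[34,-25,0,0.044],[34,-25,0,0.044]]

```text
time_s: 1.35
ee_pos: [0.5784, 0.222, 0.2052]
eef_rot: [-3.134, 1.57, -2.917]
force: [0.2, 0.5, -0.0]
grip_width: 0.0939
```

Call:
send_rows:
  rows:
    - [[0,0,0,0],[0,0,0,0],[0,0,0,0]]
  grip: 1

```text
time_s: 1.65
ee_pos: [0.5766, 0.2239, 0.2053]
eef_rot: [2.866, 1.57, 3.082]
force: [-0.3, 0.7, -0.5]
grip_width: 0.0736
```

```bash
python3 - <<'E'
from h import *
o,im,d,p=grab('wrist'); print(o['time_s'],o['ee_pos'],toolR(o).round(3).tolist(),o['grip_width'],o['force'],o['qpos'])
cv2.imwrite('pics/w1.png',im[:,:,::-1]); np.savez('w1.npz',im=im,d=d,ee=o['ee_pos'],rot=o['eef_rot'])
E
```

```text
1.65 [0.57659255 0.22391724 0.20533517] [[-0.0, -0.214, 0.977], [0.0, 0.977, 0.214], [-1.0, 0.0, -0.0]] 0.0735581014492271 [-0.25167914  0.69412815 -0.50451202] [ 3.11142109e-01  4.54754752e-01  1.30984140e+00  1.66365485e-04
  1.37741613e+00 -1.47523133e+00]
```

View pics/w1.png

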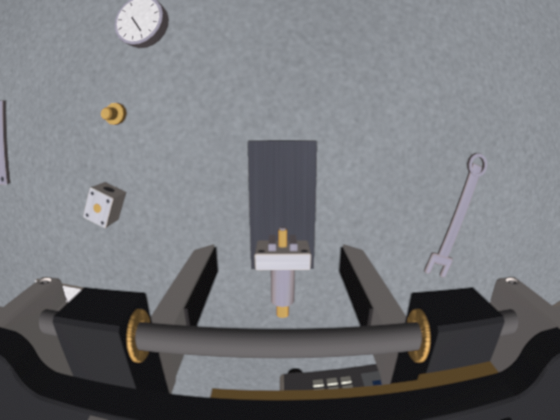

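```bash
python3 - <<'E'
import numpy as np,cv2
im=np.load('w1.npz')['im'][130:330,235:330]
o=cv2.resize(im[90:150],None,fx=8,fy=8,interpolation=cv2.INTER_CUBIC)
cv2.imwrite('pics/w1c.png',o[:,:,::-1]); print(o.shape)
E
```

```text
(480, 760, 3)
```

View pics/w1c.png

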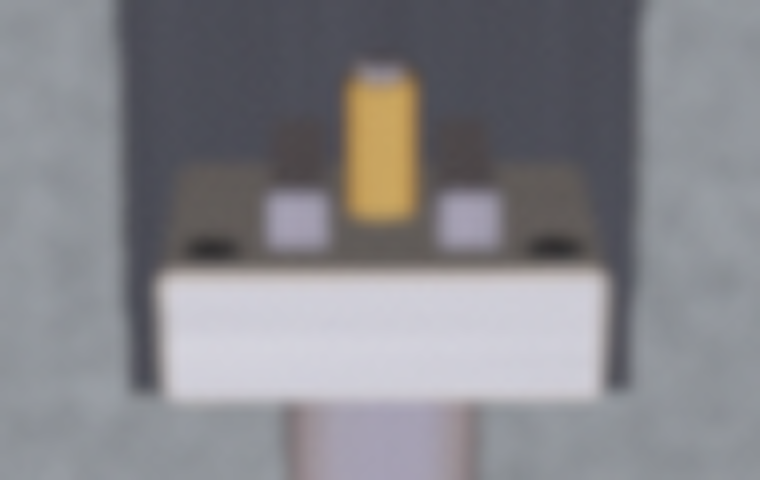

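```bash
python3 - <<'E'
from h import *
A=np.load('w1.npz');im=A['im'];o=dict(ee_pos=A['ee'],eef_rot=A['rot']);p=ctrl.camera_params('wrist')
g=cv2.cvtColor(im,cv2.COLOR_RGB2GRAY).astype(float);g=cv2.GaussianBlur(g,(3,3),0)
def sub(line,lo,hi): # strongest gradient location in [lo,hi] subpixel
    gr=np.abs(np.gradient(line))[lo:hi];i=gr.argmax();w=gr[max(0,i-2):i+3];return lo+max(0,i-2)+(w*np.arange(len(w))).sum()/w.sum()
L=[];Rr=[];F=[]
for r in range(150,235,3):
    L.append((sub(g[r],240,256),r));Rr.append((sub(g[r],309,325),r))
for c in range(256,310,3): F.append((c,sub(g[:,c],132,152)))
res={}
for n,q in dict(L=L,R=Rr,F=F).items():
    X=wplane(q,.010,o,p)[:,:2];vx,vy,x0,y0=cv2.fitLine(X.astype(np.float32),cv2.DIST_HUBER,0,1e-4,1e-4).ravel()
    if n=='F':
        if vy<0:vx,vy=-vx,-vy
        ang=np.arctan2(-vx,vy)
    else:
        if vx<0:vx,vy=-vx,-vy
        ang=np.arctan2(vy,vx)
    res[n]=(x0,y0,ang);print(n,x0,y0,ang, 'res',np.abs((X-[x0,y0])@[-vy,vx]).max())
yaw=(res['L'][2]+res['R'][2])/2;ex=np.array([np.cos(yaw),np.sin(yaw)]);ey=np.array([-ex[1],ex[0]])
yc=(np.array(res['L'][:2])@ey+np.array(res['R'][:2])@ey)/2;w=np.array(res['L'][:2])@ey-np.array(res['R'][:2])@ey
xf=np.array(res['F'][:2])@ex
O=ex*(xf+.112)+ey*yc;print('yaw',yaw,'width',w,'pads origin',O)
def st(uv,z): 
    X=wplane(uv,z,o,p)[:,:2]-O;return np.c_[X@ex,X@ey]
print('pads top z42',st([[272.2,243.7],[293.7,243.7]],.042),'z46',st([[272.2,243.7],[293.7,243.7]],.046))
print('tip z.035',st([[282.6,229]],.035),'tip z.030',st([[282.6,228]],.03))
print('wall edges z56',st([[254.8,254],[311,254]],.056))
E
```

```text
L 0.5817543 0.18922639 0.22246225 res 0.00045021900474916706
R 0.5666274 0.26707566 0.21548711 res 0.00039251002028419294
F 0.51418674 0.2182475 0.2173017 res 0.00019616395830106525
yaw 0.21897468 width -0.07927629 pads origin [0.6242438  0.23928994]
pads top z42 [[ 0.00175295 -0.01141536]
 [ 0.00188275  0.0127402 ]] z46 [[ 0.00024365 -0.01133268]
 [ 0.00037194  0.01254043]]
tip z.035 [[-0.01329384  0.00035729]] tip z.030 [[-0.01286446  0.00042488]]
wall edges z56 [[ 0.00848258 -0.03024727]
 [ 0.00883418  0.03114092]]
```

Call:
send_rows:
  rows:
    - [[-1,-39,0,0],[-1,-39,0,0],[-1,-39,0,0],[-1,-39,0,0],[-1,-39,0,0],[-1,-39,0,0],[-1,-39,0,0],[-1,-39,0,0],[-1,-39,0,0],[-1,-39,0,0],[-1,-39,0,0],[-1,-39,0,0]]

```text
time_s: 2.9
ee_pos: [0.5652, -0.2451, 0.2059]
eef_rot: [-0.561, 1.57, -0.345]
force: [-0.0, 0.4, 0.2]
grip_width: 0.0005
```

Call:
send_rows:
  rows:
    - [[0,0,0,0],[0,0,0,0],[0,0,0,0]]

```text
time_s: 3.2
ee_pos: [0.5655, -0.2432, 0.2057]
eef_rot: [0.02, 1.571, 0.237]
force: [0.2, -0.3, 0.4]
grip_width: 0.0003
```

```bash
python3 - <<'E'
from h import *
o,im,d,p=grab('wrist'); print(o['time_s'],o['ee_pos'],toolR(o).round(3).tolist(),o['grip_width'],o['force'],o['qpos'])
cv2.imwrite('pics/w2.png',im[:,:,::-1]); np.savez('w2.npz',im=im,d=d,ee=o['ee_pos'],rot=o['eef_rot'])
c=cv2.resize(im[120:290,220:345],None,fx=4,fy=4,interpolation=cv2.INTER_CUBIC)
b=np.zeros((600,800,3),np.uint8); c=c[:600,:500];
cv2.imwrite('pics/w2c.png',cv2.resize(im[130:270,225:350],None,fx=4.2,fy=4.2,interpolation=cv2.INTER_CUBIC)[:,:,::-1])
E
```

```text
3.2 [ 0.56547796 -0.24320115  0.20566874] [[0.0, -0.215, 0.977], [0.0, 0.977, 0.215], [-1.0, 0.0, 0.0]] 0.00034135402121970263 [ 0.19148982 -0.33877872  0.38873582] [-4.65717633e-01  4.47314383e-01  1.31969931e+00  1.34693387e-04
  1.37442284e+00 -2.25319618e+00]
```

View pics/w2.png

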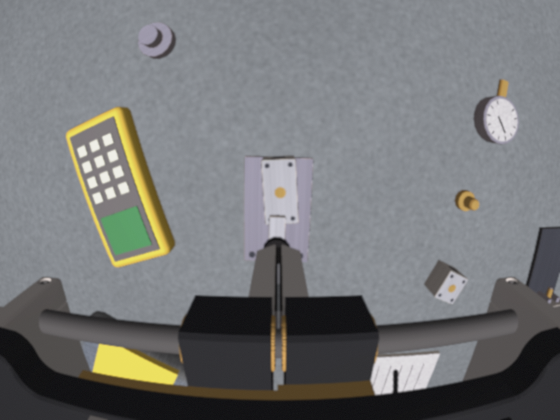

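View pics/w2c.png

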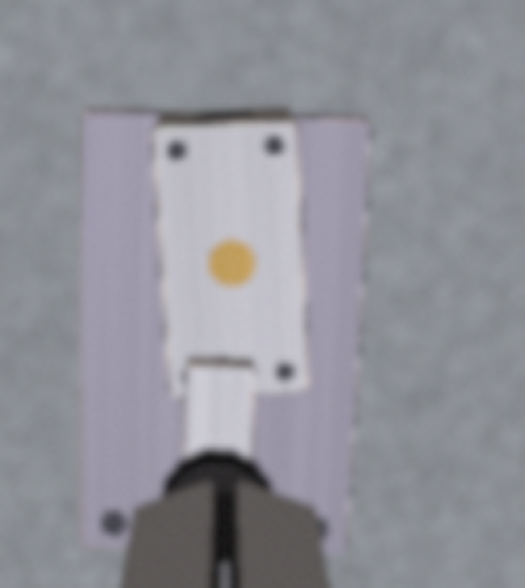

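```bash
python3 - <<'E'
from h import *
A=np.load('w2.npz');im=A['im'];o=dict(ee_pos=A['ee'],eef_rot=A['rot']);p=ctrl.camera_params('wrist')
g=cv2.cvtColor(im,cv2.COLOR_RGB2GRAY).astype(float);g=cv2.GaussianBlur(g,(3,3),0)
b=cv2.GaussianBlur(im[...,0].astype(float)-im[...,1],(5,5),0)  # purple plate has R-G differing
def sub(line,lo,hi):
    gr=np.abs(np.gradient(line))[lo:hi];i=gr.argmax();s=max(0,i-2);w=gr[s:i+3];return lo+s+(w*np.arange(len(w))).sum()/w.sum()
hsv=cv2.cvtColor(im,cv2.COLOR_RGB2HSV)
m=((hsv[...,1]>100)&(hsv[...,0]<35)).astype(np.uint8);m[:150]=0;m[230:]=0;m[:,:250]=0;m[:,310:]=0
M=cv2.moments(m,True);uc=[M['m10']/M['m00'],M['m01']/M['m00']];print('port px',uc,wplane(uc,.050,o,p))
def fit(q,z,along,n):
    X=wplane(q,z,o,p)[:,:2];vx,vy,x0,y0=cv2.fitLine(X.astype(np.float32),cv2.DIST_HUBER,0,1e-4,1e-4).ravel()
    if along=='x':
        if vx<0:vx,vy=-vx,-vy
        a=np.arctan2(vy,vx)
    else:
        if vy<0:vx,vy=-vx,-vy
        a=np.arctan2(-vx,vy)
    print(n,x0,y0,'ang',round(float(a),4),'res',np.abs((X-[x0,y0])@[-vy,vx]).max().round(5));return np.array([x0,y0]),a
# plate sides (chroma)
L=[(sub(b[r],238,252),r) for r in range(164,235,3)];R=[(sub(b[r],300,318),r) for r in range(164,225,3)]
F=[(c,sub(b[:,c],150,163)) for c in list(range(249,259,2))+list(range(298,309,2))]
l,al=fit(L,.010,'x','plL');r,ar=fit(R,.010,'x','plR');f,af=fit(F,.010,'y','plF')
yaw=(al+ar)/2;ex=np.array([np.cos(yaw),np.sin(yaw)]);ey=np.array([-ex[1],ex[0]])
G=ex*(f@ex+.065)+ey*((l@ey+r@ey)/2);print('gauge',G,yaw,'width',(r-l)@ey)
BL=[(sub(g[q],256,270),q) for q in range(164,216,3)];BR=[(sub(g[q],290,304),q) for q in range(164,216,3)]
BF=[(c,sub(g[:,c],154,164)) for c in range(266,293,2)]
l,al=fit(BL,.050,'x','blL');r,ar=fit(BR,.050,'x','blR');f,af=fit(BF,.050,'y','blF')
by=(al+ar)/2;bx=np.array([np.cos(by),np.sin(by)]);be=np.array([-bx[1],bx[0]])
B=bx*(f@bx+.035)+be*((l@be+r@be)/2);print('block',B,by,'width',(r-l)@be)
btn=np.array([.6025,-.2368]);print('btn in gauge',(btn-G)@ex,(btn-G)@ey,'block in gauge',(B-G)@ex,(B-G)@ey)
bl=np.array([[272,217],[284,217.0]]);X=wplane(np.array([[225+190/4.2,130+360/4.2],[225+252/4.2,130+360/4.2]]),.082,o,p)[:,:2]-G;print('blade tip',X@ex,X@ey)
E
```

```text
port px [279.93939393939394, 192.15151515151516] [[ 0.55648973 -0.24312961  0.05      ]]
plL 0.5765606 -0.28281745 ang 0.1821 res 0.00044
plR 0.55857736 -0.20421171 ang 0.1889 res 0.00065
plF 0.5230338 -0.25194526 ang 0.1856 res 0.00047
gauge [ 0.58690536 -0.23988591] 0.1855008 width 0.08057399
blL 0.56106293 -0.26020938 ang 0.2802 res 0.00415
blR 0.5535587 -0.22607592 ang 0.2701 res 0.00344
blF 0.52238166 -0.25121307 ang 0.2615 res 0.00362
block [ 0.5565333  -0.24336214] 0.2751379 width 0.03488837
btn in gauge 0.015896259739212198 0.00015671333323687419 block in gauge -0.030492172 0.0021851952
blade tip [-0.01357256 -0.01400398] [-0.0066039   0.00765589]
```

Call:
send_rows:
  rows:
    - [[17,3,-10,0],[17,3,-20,0],[0,0,-20,0],[0,0,-20,0],[0,0,-15,0],[0,0,-6,0],[0,0,0,0],[0,0,0,0]]
  grip: 1

```text
time_s: 4.05
ee_pos: [0.5996, -0.2387, 0.1155]
eef_rot: [-0.641, 1.569, -0.425]
force: [-0.3, -0.7, 0.3]
grip_width: 0.0006
```

```bash
python3 - <<'E'
from h import *
o,im,d,p=grab('scene'); print(o['ee_pos'],o['force'])
cv2.imwrite('pics/s1.png',cv2.resize(im[220:330,160:290],None,fx=5,fy=5,interpolation=cv2.INTER_CUBIC)[:,:,::-1])
E
```

```text
[ 0.59964438 -0.23866787  0.11548056] [-0.3209105  -0.6725602   0.25409468]
```

View pics/s1.png

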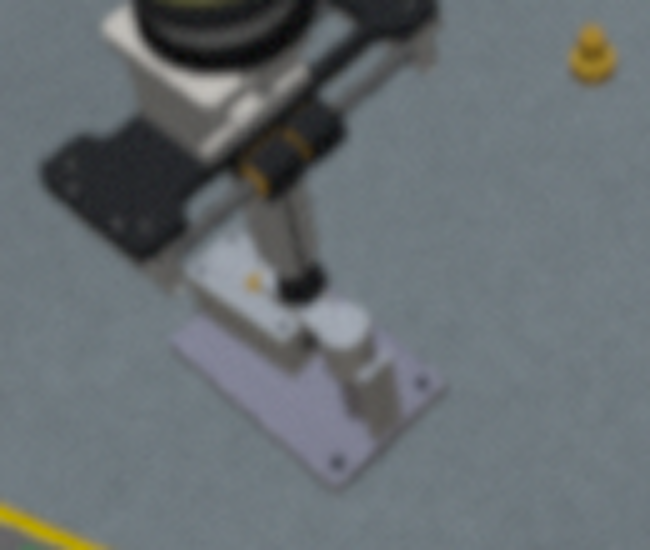

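The closed fingers stand right above the black button (about (300,285) in the crop) and clear of the post. Pressing now.

Call:
send_rows:
  rows:
    - [[0,0,-5,0],[0,0,-5,0],[0,0,-4,0],[0,0,-4,0],[0,0,-3,0],[0,0,-2,0],[0,0,0,0],[0,0,0,0]]

```text
time_s: 4.9
ee_pos: [0.5994, -0.2388, 0.0917]
eef_rot: [-0.788, 1.57, -0.573]
force: [0.6, -0.5, 4.1]
grip_width: 0.0008
```

Call:
send_rows:
  rows:
    - [[0,0,-2,0],[0,0,-1,0],[0,0,0,0],[0,0,0,0]]

```text
time_s: 5.3
ee_pos: [0.5993, -0.2387, 0.0885]
eef_rot: [-0.679, 1.571, -0.464]
force: [0.3, -1.3, 4.3]
grip_width: 0.0004
```

Call:
send_rows:
  rows:
    - [[0,0,-1,0],[0,0,0,0],[0,0,0,0]]

```text
time_s: 5.6
ee_pos: [0.5994, -0.2388, 0.0882]
eef_rot: [-0.729, 1.57, -0.514]
force: [-1.0, 0.3, 10.3]
grip_width: 0.0005
```

Call:
send_rows:
  rows:
    - [[0,0,0,0],[0,0,0,0],[0,0,0,0],[0,0,0,0],[0,0,0,0]]

```text
time_s: 6.1
ee_pos: [0.5994, -0.2388, 0.0882]
eef_rot: [-0.723, 1.57, -0.507]
force: [-1.0, -0.8, 10.3]
grip_width: 0.0004
```

Call:
send_rows:
  rows:
    - [[0,0,4,0],[0,0,6,0],[0,0,10,0],[0,0,20,0],[-12,0,20,0.015],[-12,-1,20,0.015],[-12,-2,20,0.015],[-12,-2,10,0.01],[-9,-2,0,0],[0,0,0,0],[0,0,0,0],[0,0,0,0]]
  grip: -1

```text
time_s: 7.3
ee_pos: [0.5424, -0.2455, 0.1966]
eef_rot: [2.361, 1.57, 2.631]
force: [-0.2, -0.2, 0.8]
grip_width: 0.0924
```

Call:
send_rows:
  rows:
    - [[0,0,0,0],[0,0,0,0],[0,0,0,0]]

```text
time_s: 7.6
ee_pos: [0.5424, -0.2456, 0.1972]
eef_rot: [2.427, 1.571, 2.698]
force: [0.1, 0.5, 0.4]
grip_width: 0.0941
```

```bash
python3 - <<'E'
from h import *
o,im,d,p=grab('wrist'); print(o['time_s'],o['ee_pos'],toolR(o).round(3).tolist(),o['grip_width'],o['force'],o['qpos'])
cv2.imwrite('pics/w3.png',im[:,:,::-1]); np.savez('w3.npz',im=im,d=d,ee=o['ee_pos'],rot=o['eef_rot'])
cv2.imwrite('pics/w3c.png',cv2.resize(im[150:280,225:350],None,fx=4.6,fy=4.6,interpolation=cv2.INTER_CUBIC)[:,:,::-1])
E
```

```text
7.6 [ 0.54235884 -0.24560038  0.19724259] [[-0.0, -0.267, 0.964], [0.0, 0.964, 0.267], [-1.0, 0.0, -0.0]] 0.0940933396381974 [0.09322937 0.52935976 0.35423549] [-4.86718284e-01  4.07791775e-01  1.39510340e+00 -1.19027537e-05
  1.33896773e+00 -2.32787047e+00]
```

View pics/w3c.png

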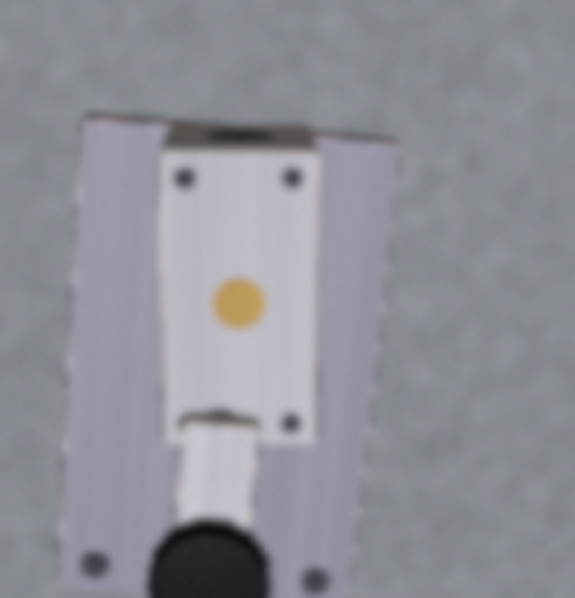

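```bash
python3 - <<'E'
from h import *
A=np.load('w3.npz');im=A['im'];o=dict(ee_pos=A['ee'],eef_rot=A['rot']);p=ctrl.camera_params('wrist')
px=lambda x,y:[225+(x+.5)/4.6-.5,150+(y+.5)/4.6-.5]
q=[px(184,178),px(292,178),px(291,424),px(239,303),px(163,300),px(319,300)]
X=wplane(q,.050,o,p)[:,:2];print(X.round(4))
v=X[2]-X[1];print('yaw long',np.arctan2(v[1],v[0]));v=X[1]-X[0];print('yaw short',np.arctan2(-v[0],v[1]))
print('mid diag', (X[0]+X[2])/2,'side mid',(X[4]+X[5])/2)
R=toolR(o);zt=R[:2,2];yt=R[:2,1]
for c in (X[3],(X[0]+X[2])/2): print('rel tool z,y',(c-o['ee_pos'][:2])@zt,(c-o['ee_pos'][:2])@yt, 'zang',np.arctan2(zt[1],zt[0]))
E
```

```text
[[ 0.532  -0.2627]
 [ 0.5256 -0.2396]
 [ 0.5814 -0.2239]
 [ 0.5565 -0.2433]
 [ 0.5604 -0.2601]
 [ 0.551  -0.226 ]]
yaw long 0.2737643405198118
yaw short 0.26913174399220197
mid diag [ 0.55668108 -0.24328777] side mid [ 0.55567532 -0.24302842]
rel tool z,y 0.014223664042090833 -0.0015292592482101985 zang 0.2703586175778029
rel tool z,y 0.014419639700869213 -0.0015965370925864145 zang 0.2703586175778029
```

Call:
send_rows:
  rows:
    - [[0,-2,-30,0],[0,0,-30,0],[0,0,-30,0],[0,0,-30,0],[0,0,-25,0],[0,0,-20,0],[0,0,-10,0],[0,0,-5,0],[0,0,0,0],[0,0,0,0],[0,0,0,0]]

```text
time_s: 8.75
ee_pos: [0.5427, -0.2479, 0.0184]
eef_rot: [-0.768, 1.569, -0.498]
force: [-0.1, -0.1, -0.5]
grip_width: 0.0944
```

Call:
send_rows:
  rows:
    - [[0,0,-2,0],[0,0,0,0],[0,0,0,0],[0,0,0,0],[0,0,0,0],[0,0,0,0],[0,0,0,0],[0,0,0,0],[0,0,0,0],[0,0,0,0]]
  grip: 1
  newtons: 30

```text
time_s: 9.75
ee_pos: [0.5422, -0.2477, 0.0154]
eef_rot: [1.843, 1.571, 2.113]
force: [0.5, -0.0, -0.1]
grip_width: 0.0361
```

Call:
send_rows:
  rows:
    - [[0,0,3,0],[-5,-1,0,0],[-10,-2,0,0],[-10,-2,0,0],[-10,-2,0,0],[-10,-2,0,0],[-10,-2,0,0],[-10,-2,0,0],[-5,-1,0,0],[0,0,0,0],[0,0,0,0]]

```text
time_s: 10.85
ee_pos: [0.4724, -0.2618, 0.0186]
eef_rot: [-0.788, 1.57, -0.518]
force: [-0.8, -0.8, -3.7]
grip_width: 0.036
```

Call:
send_rows:
  rows:
    - [[0,0,10,0],[0,0,20,0],[0,0,20,0],[0,0,20,0],[0,0,20,0],[2,10,10,0],[5,25,0,0],[6,35,0,-0.01],[6,35,0,-0.01],[6,35,0,-0.01],[6,35,0,-0.01],[6,35,0,-0.01]]

```text
time_s: 12.05
ee_pos: [0.5092, -0.0494, 0.1185]
eef_rot: [1.864, 1.571, 2.084]
force: [0.9, -1.3, -3.7]
grip_width: 0.036
```

Call:
send_rows:
  rows:
    - [[6,35,0,0],[6,40,0,0],[6,40,0,0],[6,40,0,0],[6,40,0,0],[5,40,0,0],[2,30,0,0],[0,9,0,0],[0,0,0,0],[0,0,0,0],[0,0,0,0]]

```text
time_s: 13.15
ee_pos: [0.5463, 0.2212, 0.1185]
eef_rot: [-2.37, 1.571, -2.151]
force: [-0.9, -1.0, -3.6]
grip_width: 0.0361
```

```bash
python3 - <<'E'
from h import *
o,im,d,p=grab('wrist'); print(o['time_s'],o['ee_pos'],toolR(o).round(3).tolist(),o['grip_width'],o['force'],o['qpos'])
cv2.imwrite('pics/w4.png',im[:,:,::-1]); np.savez('w4.npz',im=im,d=d,ee=o['ee_pos'],rot=o['eef_rot'])
E
```

```text
13.15 [0.54627631 0.22122707 0.11852378] [[-0.0, -0.217, 0.976], [-0.0, 0.976, 0.217], [-1.0, -0.0, -0.0]] 0.03611066249396095 [-0.93170698 -0.95234857 -3.59812097] [ 3.22694552e-01  4.67938132e-01  1.49958960e+00 -1.14534797e-04
  1.17419872e+00 -1.46706332e+00]
```

View pics/w4.png

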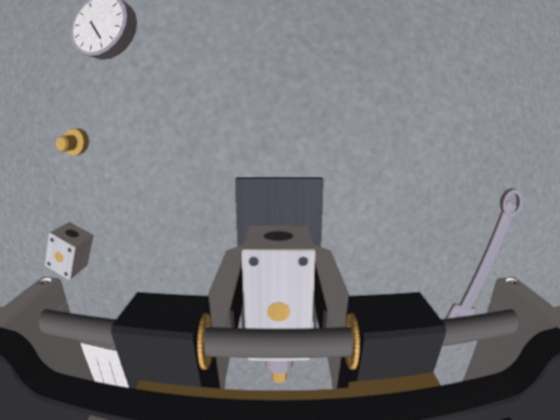

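```bash
python3 - <<'E'
from h import *
A=np.load('w4.npz');im=A['im'];o=dict(ee_pos=A['ee'],eef_rot=A['rot']);p=ctrl.camera_params('wrist')
hsv=cv2.cvtColor(im,cv2.COLOR_RGB2HSV)
m=((hsv[...,1]>100)&(hsv[...,0]<35)).astype(np.uint8);m[:295]=0;m[328:]=0;m[:,:255]=0;m[:,305:]=0
M=cv2.moments(m,True);uc=[M['m10']/M['m00'],M['m01']/M['m00']]
O=np.array([.6241,.2398]);y=.218;ex=np.array([np.cos(y),np.sin(y)]);ey=np.array([-ex[1],ex[0]])
X=wplane([uc,[253.3,261.5],[303.5,261.5]],.153,o,p)[:,:2];print(uc,X.round(4));
for x in X: print('pad frame',((x-O)@ex).round(4),((x-O)@ey).round(4))
v=X[2]-X[1];print('yaw',np.arctan2(-v[0],v[1]))
zt=toolR(o)[:2,2];c=o['ee_pos'][:2]+.015*zt;print('nominal',((c-O)@ex).round(4),((c-O)@ey).round(4),np.arctan2(zt[1],zt[0]))
E
```

```text
[278.1349480968858, 311.3667820069204] [[0.5607 0.2245]
 [0.5354 0.2066]
 [0.5302 0.2303]]
pad frame -0.0652 -0.0012
pad frame -0.0938 -0.0133
pad frame -0.0938 0.011
yaw 0.21801917972195714
nominal -0.065 -0.0013 0.21900579158930414
```

Call:
send_rows:
  rows:
    - [[0,1,-15,0],[0,0,-20,0],[0,0,-20,0],[0,0,-20,0],[0,0,-15,0],[0,0,-7,0],[0,0,-3,0],[0,0,0,0],[0,0,0,0],[0,0,0,0]]

```text
time_s: 14.2
ee_pos: [0.5466, 0.2234, 0.0192]
eef_rot: [0.094, 1.57, 0.314]
force: [0.4, -0.6, -3.2]
grip_width: 0.0357
```

Call:
send_rows:
  rows:
    - [[0,0,-2,0],[0,0,-1,0],[0,0,0,0],[0,0,0,0],[0,0,0,0]]

```text
time_s: 14.7
ee_pos: [0.5463, 0.2233, 0.0155]
eef_rot: [0.375, 1.571, 0.595]
force: [-0.0, -0.6, -4.4]
grip_width: 0.0359
```

Call:
send_rows:
  rows:
    - [[5,1.1,0,0],[5,1.1,0,0],[4,0.9,0,0],[4,0.9,0,0],[4,0.9,0,0],[3,0.7,0,0],[0,0,0,0],[0,0,0,0],[0,0,0,0]]
  newtons: 45

```text
time_s: 15.6
ee_pos: [0.571, 0.2288, 0.0155]
eef_rot: [-3.061, 1.569, -2.841]
force: [-5.6, -2.0, 2.6]
grip_width: 0.0358
```

```bash
python3 - <<'E'
from h import *
O=np.array([.6241,.2398]);y=.218;ex=np.array([np.cos(y),np.sin(y)]);ey=np.array([-ex[1],ex[0]])
o,im,d,p=grab('wrist');zt=toolR(o)[:2,2];c=o['ee_pos'][:2]+.015*zt;print(o['ee_pos'],o['force'],'nominal',((c-O)@ex).round(4),((c-O)@ey).round(4),'F along',o['force'][:2]@ex,o['force'][:2]@ey)
cv2.imwrite('pics/w5.png',im[:,:,::-1])
E
```

```text
[0.57097802 0.22881549 0.01546256] [-5.62824645 -1.98441566  2.55466497] nominal -0.0392 0.0008 F along -5.9242211098451 -0.7201859505966942
```

View pics/w5.png

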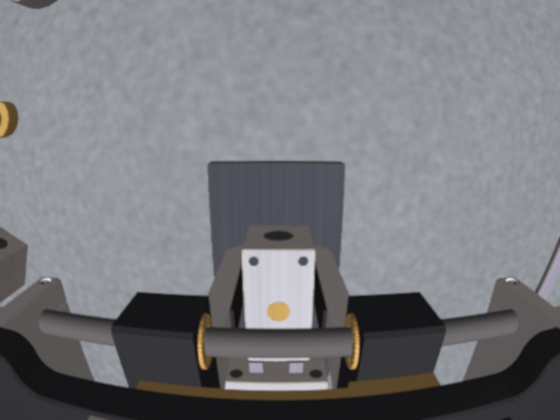

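Call:
send_rows:
  rows:
    - [[2,0.4,0,0],[2,0.4,0,0],[1,0.2,0,0],[0,0,0,0],[0,0,0,0],[0,0,0,0]]

```text
time_s: 16.25
ee_pos: [0.5753, 0.2298, 0.0155]
eef_rot: [-3.085, 1.568, -2.865]
force: [-11.7, -4.0, 6.7]
grip_width: 0.0356
```

Call:
send_rows:
  rows:
    - [[1,0.2,0,0],[0,0,0,0],[0,0,0,0],[0,0,0,0]]

```text
time_s: 16.65
ee_pos: [0.5756, 0.2299, 0.0156]
eef_rot: [-3.1, 1.566, -2.88]
force: [-19.0, -4.0, 11.5]
grip_width: 0.0356
```

```bash
python3 - <<'E'
from h import *
O=np.array([.6241,.2398]);y=.218;ex=np.array([np.cos(y),np.sin(y)]);ey=np.array([-ex[1],ex[0]])
o,im,d,p=grab('wrist');zt=toolR(o)[:2,2];c=o['ee_pos'][:2]+.015*zt;print(o['ee_pos'],o['force'],o['moment'],'nominal',((c-O)@ex).round(4),((c-O)@ey).round(4),'F along',o['force'][:2]@ex,o['force'][:2]@ey,toolR(o).round(4).tolist())
cv2.imwrite('pics/w6.png',im[:,:,::-1])
cv2.imwrite('pics/w6c.png',cv2.resize(im[220:400,200:355],None,fx=3.3,fy=3.3,interpolation=cv2.INTER_CUBIC)[:,:,::-1])
np.savez('w6.npz',im=im,d=d,ee=o['ee_pos'],rot=o['eef_rot'])
o,im,d,p=grab('scene');cv2.imwrite('pics/s6.png',cv2.resize(im[160:260,300:430],None,fx=5,fy=5,interpolation=cv2.INTER_CUBIC)[:,:,::-1])
E
```

```text
[0.5755941  0.22985037 0.01555755] [-18.95726061  -4.00496719  11.47728766] [-0.6022176   2.85305516 -0.08864341] nominal -0.0345 0.0008 F along -19.374763204729817 0.1898494516686236 [[-0.0047, -0.2185, 0.9758], [-0.0012, 0.9758, 0.2185], [-1.0, -0.0002, -0.0048]]
```

View pics/w6c.png

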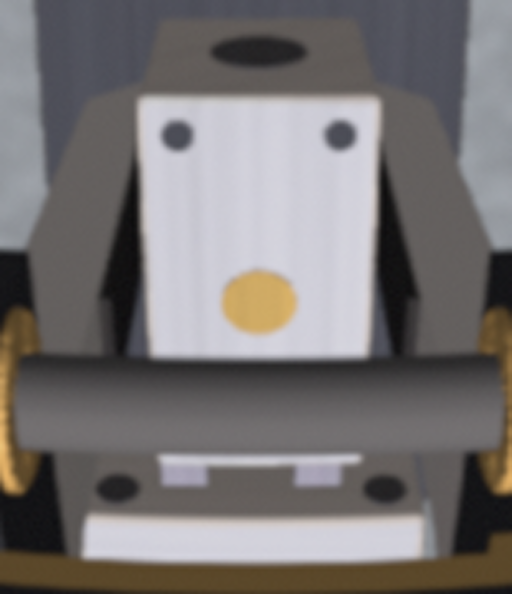

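View pics/s6.png

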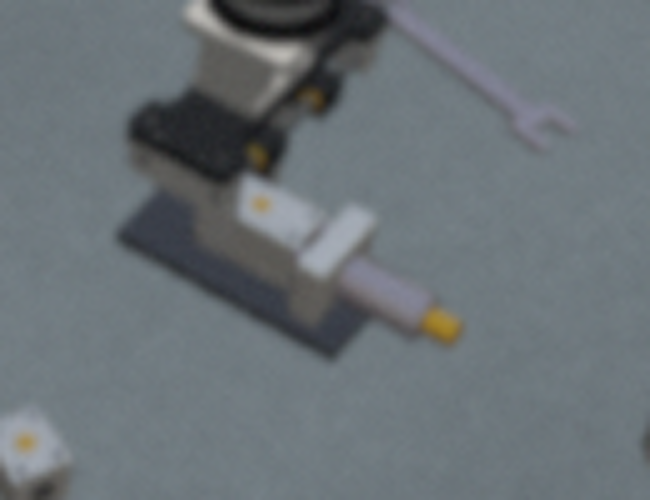

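Call:
send_rows:
  rows:
    - [[0,0,0,0],[0,0,0,0],[0,0,0,0],[0,0,0,0],[0,0,0,0],[0,0,0,0]]

```text
time_s: 17.35
ee_pos: [0.5756, 0.2298, 0.0155]
eef_rot: [-3.094, 1.566, -2.874]
force: [-19.0, -4.6, 10.4]
grip_width: 0.0356
```

```bash
python3 - <<'E'
from h import *
o,im,d,p=grab('top');print(o['force'],o['ee_pos'],o['grip_width'],o['time_s'])
A=np.load('top0.npz');P=cloud(d,p);P0=cloud(A['d'],p)
print('button z',np.median(P[180:187,378:385,2]),np.median(P0[180:187,378:385,2]))
df=(np.abs(im.astype(int)-A['im']).max(2)>60).astype(np.uint8)
n,l,s,c=cv2.connectedComponentsWithStats(cv2.dilate(df,np.ones((3,3))))
print([(x[:5].tolist()) for x in s[1:] if x[4]>20])
cv2.imwrite('pics/t7.png',im[:,:,::-1])
E
```

```text
[-18.97733245  -4.58089513  10.35633298] [0.57560199 0.22982434 0.01552651] 0.03560937681125876 17.35
button z 0.10485154039639966 0.10426378845199036
[[178, 155, 26, 22, 310], [78, 165, 188, 255, 6717], [368, 192, 9, 26, 97], [378, 200, 5, 5, 23], [194, 224, 6, 7, 30], [0, 346, 80, 74, 3587], [245, 382, 10, 10, 88], [309, 399, 7, 6, 31], [192, 407, 41, 13, 223]]
```

View pics/t7.png

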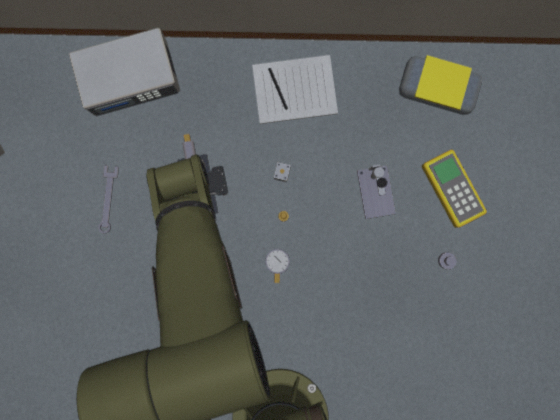

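The gauge stands empty at about (377,190) with its button back at 104 mm. All the bystanders are where they started, and the push reads a steady 19 N. Handing in.

```bash
python3 - <<'E'
from h import *
ctrl.hand_in();o=ctrl.get_obs();print(o['time_s'],o['force'],o['ee_pos'],o['grip_width'])
E
```

```text
the job is handed in; nothing more can be done
the job is handed in; nothing more can be done
```

I ran the gauge check, moved the block to the test station and pressed it home on the stop pads. I then handed the job in at about 17.4 s, still gripping it. The hand-in gives no verdict.

- **Gauge check:** I pressed the button with closed fingers until the force rose from about 4 N to 10 N, with the fingertips at 88 mm (about 16 mm of travel). I held it there for about 0.7 s and let the foot rise.
- **Moving the block:** I gripped it 15 mm behind its centre and drew it out about 70 mm, raised 3 mm. I then lifted it across, laid it on the bed and pushed it against the nozzle.
- **Final push:** The last 1 mm of commanded push moved the block only 0.3 mm. The push then held steady at about 19 N, well above the nozzle's 8 N, so I take it to be hard on both pads.
- **Position:** I worked out the block centre at x = -34.5 mm in the pads' frame, with the yaw within about 0.005 rad.
- **Grip:** It was set to 45 N, with the fingers 35.6 mm apart.
- **Rest of the bench:** The button was back at 104 mm, and the top picture showed no bystander moved.

Two readings to note:
- **Sideways offset:** The pose gave 0.8 mm and the last wrist picture about 1.5 mm. Both are inside the 6 mm limit.
- **Upward force on the tool:** About 10 N remained, because the block was being pressed lightly onto the bed. Block tilt was not measured directly; the tool itself tilted only about 0.005 rad.

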